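# Put up the folding grooming caddy and draw out its handle

## Robot

A 6-joint arm with a two-finger parallel gripper is mounted at the origin on the work surface. World frame = base frame: x ahead of the robot, y to its left, z up, the work surface at z = 0. Lengths are in mm, angles in rad, forces in N, time in s.
With the tool pointing down it reaches from about 275 to 875 mm from the base axis. Payload 12.5 kg.
Tool frame: the origin (TCP) lies between the finger pads; the fingertips stand 14 mm ahead of it and the grasp point (between the pads) lies 5 mm behind it; x points along the fingers, y is the direction in which the jaws open and shut, and the axes are right-handed (so a half turn about x gives the same grasp; the last joint's range is limited). The gripper opens to 85 mm and grips with 20 to 120 N. Pads are 22 mm wide; open, the fingers measure 114 mm over their backs; the gripper's body (76 mm by 85 mm) begins 54 mm behind the grasp point. The pads swing forward as they close: fully open they stand 13 mm farther back than shut.
Start: joints at [-1.24, 0.351, 1.652, -0, 1.139, -0.085], TCP at [222.174, -503.114, 245.29] pointing down, gripper open.
Joint ranges: [-2.75, 2.75], [-0.79, 2.1], [0.01, 2.65], [-1.57, 4.71], [0.07, 3.14], [-2.87, 2.87]. Speed limits (rad/s): [2.22, 2.22, 2.79, 3.14, 3.14, 3.14].

## Interface

Orientations are given as a unit quaternion [w, x, y, z].
In Python, from workcell import manip, vision gives the robot as it stands.
- The arm moves only by the tool step_arm, never from a script. Its argument "rows" is a list of rows, each an object with "hand": the gripper's target within -1 to 1 (fully open at 1, half-way at 0, shut at -1); "xyz": the shift along the tool's x, y, z in cm, a list of three; "yaw": the turn about the tool's x in degrees. A call has 1 to 8 rows; each row is the pose to reach, as a shift and turn from the pose commanded when the call began, along the tool's axes at that moment; what a row does not reach only later rows make up. A row lasts 1/10 s, in which the tool goes at most 50 mm and 8.59 degrees, less where a joint would pass 70% of its speed; a pose out of reach is approached as far as the arm can. A call with a gripper value outside its range is refused whole. The fingers move at their own pace and stop on an object; "grip_force" is the grip in N (left out, the last holds). Time passes only in rows, so rows that repeat a pose let the fingers close. It gives the time, the measured TCP pose, the force and the opening at its end, in the units of the state.
- manip.read_state(): the state, without advancing time (a new reading comes with each control period).
- vision.get_image(name): name is "scene" or "top"; returns (picture, depth): 420x560x3 uint8, blue, green, red; 420x560 float32, mm along the optical axis (not along the pixel's ray), 0 where there is no reading.
- vision.calibration(name): a dict with "camera_matrix" (3x3 intrinsics, pixels), "R" (3x3) and "t" (3): a world point X has camera coordinates R X + t. Camera axes: x right, y down, z forward; pixel columns grow to the right and rows downward; lengths in mm; the calibration is good to about 2 mm. A picture is of the moment at which its call begins. calibration takes no time and is no camera call.
- manip.job_done(): hands the job in, once; it reports no verdict.
The state is a dict: "clock": time; "qpos": joint angles; "joint_vel": joint speeds; "tau": joint torques, N m; "ee_pos": TCP position; "tool_rot": TCP orientation; "contact_force": force on the tool from outside, world axes, zero at the start; "moment": the same for the moment, N m; "gripper_width": opening from 0.0 (shut) to 1.0 (fully open).
Only numpy, scipy, OpenCV 4.12 (cv2) and the standard library are available. Lean on these libraries where they do the work, as an engineer would, in place of code of your own. Each camera call takes 0.05 s, during which the arm holds its last target. There are 200 camera calls.

## Task

Put up the folding grooming caddy: raise its three blue panels (left, right and front, in any order) fully upright so that it makes an open box. Then grip the black carrying bar across its middle so that the red button is squeezed in, draw the telescoping handle straight up past its first stop to its second, and finish while still holding it there fully extended, without letting go. Leave the other things on the counter where they are.

Things in the scene. Friction and masses are not known exactly. Their poses are not given: they have to be found in the camera images.
- caddy: grey base of a folding caddy, stuck to the counter (fixed), 140 (x) by 200 (y) mm, top 12 mm up. Origin under its centre, on the counter; z up. A fixed wall 18 mm thick, 200 mm wide, top 90 mm up, stands along y with its centre at x=+65 mm and carries the telescoping handle. Blue panels are hinged at its -x (front), +y (left) and -y (right) edges; upright they reach 82 mm up
- left_panel (a joint): blue left panel, 5 mm thick, reaching 70 mm from its hinge line, which lies at y=+100 mm, 12 mm above the counter (caddy frame); it spans x=-66 to +54 mm. Value in rad: 0 level, lying outwards; 1.571 upright, at a stop. The stiff hinge stays where it is left; about 1 N at the free edge moves it
- right_panel (a joint): blue right panel, 5 mm thick, reaching 70 mm from its hinge line, which lies at y=-100 mm, 12 mm above the counter (caddy frame); it spans x=-66 to +54 mm. Value in rad: 0 level, lying outwards; 1.571 upright, at a stop. The stiff hinge stays where it is left; about 1 N at the free edge moves it
- front_panel (a joint): blue front panel, 5 mm thick, reaching 70 mm from its hinge line, which lies at x=-70 mm, 12 mm above the counter (caddy frame); it spans y=-98 to +98 mm. Value in rad: 0 level, lying outwards; 1.571 upright, at a stop. The stiff hinge stays where it is left; about 1 N at the free edge moves it
- left_panel_edge (a point): middle of the left panel's free edge (70 mm from the hinge, half-way through the thickness). Shut fingers can push the panel up from outside, their tips a little below this edge, following its arc; a level push alone may jam while the panel lies low
- right_panel_edge (a point): middle of the right panel's free edge (70 mm from the hinge, half-way through the thickness). Shut fingers can push the panel up from outside, their tips a little below this edge, following its arc; a level push alone may jam while the panel lies low
- front_panel_edge (a point): middle of the front panel's free edge (70 mm from the hinge, half-way through the thickness). Shut fingers can push the panel up from outside, their tips a little below this edge, following its arc; a level push alone may jam while the panel lies low
- bar: black carrying bar on the handle, 22 (x) by 140 (y) by 22 (z) mm; origin at its centre, axes as the caddy's: pinch it across x, from above. Down, its centre is at x=+65, y=0 mm of the caddy, 125 mm up, 24 mm clear of the wall below; tubes at y=+-55 mm. Moves only straight up, 120 mm in all; falls back if let go. Lifting takes about 4 N, 6 N past the first stop
- button (a joint): red release button, 18 (y) by 16 (z) mm, mid-way along the bar's +x face, standing 6 mm proud (28 mm over bar and button). Value in m: 0 out, 0.006 fully in (6 N); springs back. A pinch across the bar's middle squeezes it in. The handle, when down, is locked unless the button is held in 4 mm or more; once up some 15 mm the button no longer matters
- tube_inner (a joint): how far the upper telescope tubes (silver) are out of the middle ones, m: 0 retracted, 0.060 at their stop. They come out first: the first stop
- tube_mid (a joint): how far the middle tubes (dark steel) are out of the wall, m: 0 retracted, 0.060 at their stop. They follow once the upper tubes are out: the second stop, which is rigid. A small jolt of up to some 15 N may be felt at the first stop
- bins: outer of two nested clear plastic bins, 150 x 200 x 80 mm, origin under its centre; bystander, leave alone
- bins_upper: inner of the two nested clear bins, 140 x 190 x 80 mm, origin under its centre; bystander, leave alone
- hairbrush: wooden pet hairbrush, 195 x 55 x 28 mm, lying bristles down, origin under its middle; bystander, leave alone
- dog_tag: round steel dog tag, 32 mm across, 4 mm thick, origin under its centre; bystander, leave alone
- spoon_rest: white ceramic spoon rest, a dish 110 mm across, 22 mm high, origin under its centre; bystander, leave alone
- jar: closed glass jar with clamp lid, 96 mm across, 127 mm high, origin under its centre; bystander, leave alone
- shampoo: green shampoo bottle, 60 mm across, 170 mm high, origin under its centre; bystander, leave alone

How it is judged (in metres and radians):
On the way, in this order (a step that is already met when the one before it is completed fails the run):
1. all three blue panels stand upright (within 7 degrees) while the handle is still down (value of joint each of left_panel, right_panel, front_panel above 1.45 rad and value of joint each of tube_inner, tube_mid below 0.01 m), for 0.2 s.
2. the red button is squeezed in (3.5 mm or more) by the grip on the bar, handle still down (value of joint button above 0.0035 m and value of joint tube_inner below 0.015 m and contact force between the fingers and bar above 2 N), for 0.1 s.
At the end, for the whole second after the job is handed in: All three panels upright within 7 degrees, both telescope sections out to within 4 mm of their stops (56 mm or more of 60 each), the bar still gripped by the fingers (over 2 N) and at rest (value of joint each of left_panel, right_panel, front_panel above 1.45 rad and value of joint each of tube_inner, tube_mid above 0.056 m and contact force between the fingers and bar above 2 N and linear speed of bar below 0.02 m/s); the arm keeps its last pose, push and grip.
It fails at once if one of the other things on the counter (bins, hairbrush, dog tag, spoon rest, jar, shampoo) moved by more than 30 mm (distance of any of bins, bins_upper, hairbrush, dog_tag, spoon_rest, jar, shampoo from where it was at the start of the episode above 0.03 m).
It also fails if it takes over 67 s, if anything falls off the work surface, if the arm or the gripper's body presses on something with over 40 N, if the wrist force passes 120 N, or if a joint passes its speed limit or range.

## Working session

There is one attempt and no reset: what is moved stays moved. The work goes in short steps, Python scripts to look and compute and a tool call to move; the robot and the scene stay as the last step left them, time stands still between calls to the robot, and variables do not carry over. Pictures are saved under pics/ and viewed, about 8 in all and at most 12, crops included, and the job is handed in when it is done.

Besides the shell and the picture viewer there is one more tool, called after "Call:" as name(argument=value, ...) on one line, values as JSON. step_arm: Moves the arm, as the interface text tells. Its arguments: {"type":"object","properties":{"rows":{"type":"array","items":{"type":"object","properties":{"hand":{"type":"number"},"xyz":{"type":"array","items":{"type":"number"}},"yaw":{"type":"number"}}}},"grip_force":{"type":"number"}},"required":["rows"]}

```bash
mkdir -p pics; ls; cat > h.py <<'E'
import numpy as np, cv2
from workcell import manip, vision
def cloud(name):
    im,d=vision.get_image(name); c=vision.calibration(name)
    K,R,t=[np.array(c[k],float) for k in("camera_matrix","R","t")]
    v,u=np.mgrid[:d.shape[0],:d.shape[1]]
    P=np.stack([(u-K[0,2])/K[0,0]*d,(v-K[1,2])/K[1,1]*d,d],-1)
    return im,d,(P-t.ravel())@R
E
python3 - <<'E'
from h import *
for n in("scene","top"):
    im,d,P=cloud(n); cv2.imwrite(f"pics/{n}0.png",im)
    np.savez(f"{n}0.npz",im=im,d=d,P=P)
    hsv=cv2.cvtColor(im,cv2.COLOR_BGR2HSV)
    for nm,lo,hi in(("blue",(95,120,50),(125,255,255)),("red",(0,150,80),(8,255,255))):
        m=cv2.inRange(hsv,lo,hi); k,l,s,c=cv2.connectedComponentsWithStats(m)
        for i in range(1,k):
            if s[i,4]>15:
                q=P[(l==i)&(d>0)]; print(n,nm,s[i],c[i].round(),np.median(q,0).round(1) if len(q) else None)
s=manip.read_state();print(s)
E
```

```text
pics
scene blue [ 306    0   54   36 1563] [333.  15.] [-179.1 1354.6  -49.7]
scene blue [ 418   43   65   47 1868] [451.  66.] [ 480.5 1382.3  -84.6]
scene blue [316 182  40  28 591] [332. 195.] [579.3 196.   43.4]
scene blue [ 269  188   44   52 1015] [291. 214.] [515.1  54.   31.6]
scene blue [279 241  42  21 360] [300. 251.] [632.7 -56.2  39.9]
scene red [345 210   4   7  19] [346. 213.] [693.9  86.3 132.7]
scene red [284 358  42  48 721] [302. 389.] [ 904.2 -418.4   87.4]
top blue [289 149  26  43 780] [302. 170.] [628.1 -57.8  33.8]
top blue [206 164  25  40 734] [218. 184.] [586.9 195.   40.7]
top blue [ 232  194   66   30 1261] [264. 209.] [511.7  56.3  29.5]
top blue [  0 255   4   6  19] [  2. 258.] [ 376.5 1046.4 -326.6]
top red [397  78  30  31 155] [407.  95.] [ 835.1 -365.2  117.2]
{'clock': 0.1, 'qpos': array([-1.23959844e+00,  3.51148349e-01,  1.65233545e+00, -2.03969352e-05,
        1.13906925e+00, -8.45838473e-02]), 'joint_vel': array([ 0.00078065, -0.00138802, -0.00140404,  0.00013922,  0.00045383,
       -0.00057219]), 'tau': array([ 1.53575587e-03, -5.06831717e+01, -2.91873997e+01, -7.62048012e-05,
        2.60175540e-03,  1.61315859e-05]), 'ee_pos': array([ 222.08886888, -502.87763973,  244.84023666]), 'tool_rot': array([-0.14561124, -0.69183268, -0.14628357,  0.6919292 ]), 'contact_force': array([-0.01710423, -0.02614915, -0.22041053]), 'moment': array([0.00710685, 0.02611479, 0.0008708 ]), 'gripper_width': 1.0033073676818127}
```

```bash
python3 - <<'E'
from h import *
a=cv2.imread("pics/scene0.png")[130:340,180:460];b=cv2.imread("pics/top0.png")[60:270,130:410]
o=np.vstack([cv2.resize(x,None,fx=1.4,fy=1.4) for x in (a,b)]);o=np.hstack([cv2.resize(x,None,fx=1.42,fy=1.42,interpolation=cv2.INTER_CUBIC) for x in(a,b)]);cv2.imwrite("pics/c0.png",o)
for n in("top","scene"):
    Z=np.load(n+"0.npz");im,P,d=Z["im"],Z["P"],Z["d"];hsv=cv2.cvtColor(im,cv2.COLOR_BGR2HSV);m=cv2.inRange(hsv,(95,120,50),(125,255,255))
    k,l,s,c=cv2.connectedComponentsWithStats(m)
    for i in range(1,k):
        q=P[(l==i)&(d>0)]
        if s[i,4]<300 or np.median(q[:,1])>500: continue
        r=cv2.minAreaRect(q[:,:2].astype(np.float32)); u,S,V=np.linalg.svd(q-q.mean(0),full_matrices=False)
        print(n,[np.round(x,1) for x in r],"normal",V[2].round(3),"mean",q.mean(0).round(1),"z",np.percentile(q[:,2],[2,98]).round(1)); print(cv2.boxPoints(r).round(0).tolist())
E
```

```text
top [array([628.9, -56.1]), array([120.6,  58.2]), np.float64(9.0)] normal [ 0.089 -0.561 -0.823] mean [628.1 -56.5  33.6] z [12.9 54.6]
[[565.0, -37.0], [574.0, -94.0], [693.0, -75.0], [684.0, -18.0]]
top [array([591. , 199.1]), array([130. ,  59.6]), np.float64(9.6)] normal [-0.126  0.686 -0.717] mean [587.2 194.7  40.2] z [14.4 63.9]
[[522.0, 218.0], [532.0, 159.0], [660.0, 181.0], [650.0, 239.0]]
top [array([512.7,  57.1]), array([ 65. , 196.4]), np.float64(9.2)] normal [-0.421 -0.07  -0.904] mean [511.9  55.7  29.3] z [12.6 44.7]
[[465.0, 149.0], [496.0, -45.0], [560.0, -35.0], [529.0, 159.0]]
scene [array([616.8, 182.2]), array([108.9, 185.9]), np.float64(59.2)] normal [ 0.257  0.59  -0.765] mean [580.1 195.2  44.6] z [ 16.9 134.6]
[[509.0, 183.0], [669.0, 88.0], [725.0, 181.0], [565.0, 277.0]]
scene [array([514.7,  60.6]), array([ 65.2, 201.3]), np.float64(8.9)] normal [0.405 0.066 0.912] mean [515.4  55.5  31.5] z [16.1 47.5]
[[467.0, 155.0], [498.0, -44.0], [562.0, -34.0], [531.0, 165.0]]
scene [array([630. , -52.7]), array([119.1,  65.3]), np.float64(10.7)] normal [-0.086  0.546  0.834] mean [631.4 -55.3  39.3] z [16.4 59.3]
[[565.0, -32.0], [578.0, -96.0], [695.0, -74.0], [682.0, -10.0]]
```

View pics/c0.png

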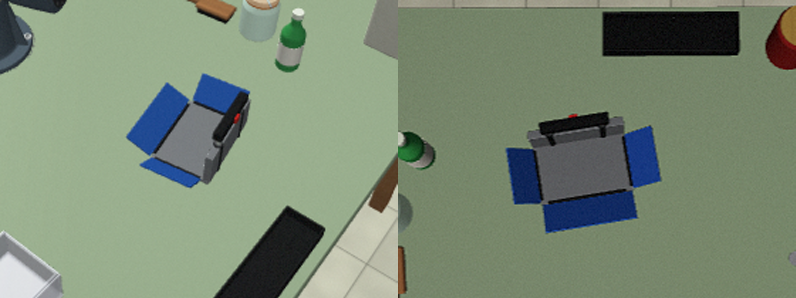

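View pics/top0.png

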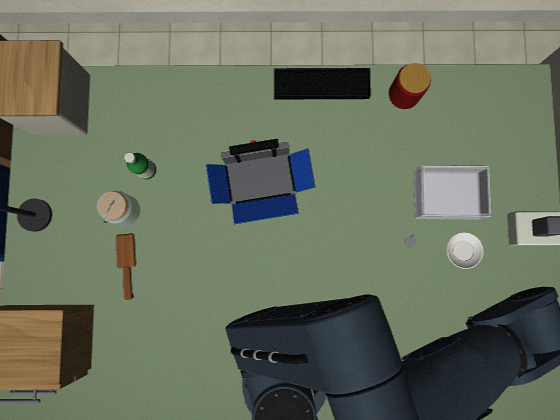

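```bash
cat >> h.py <<'E'
C=np.array([614.5,72.5]); A=np.radians(9.0)
X=np.array([np.cos(A),np.sin(A)]);Y=np.array([-X[1],X[0]])
from scipy.spatial.transform import Rotation as Ro
def now():
    s=manip.read_state();q=s["tool_rot"];R=Ro.from_quat(np.r_[q[1:],q[0]]).as_matrix();return s,R
def cad(p): d=np.asarray(p)[:2]-C; return np.r_[d@X,d@Y,p[2]]
def rows(wps):
    "waypoints: caddy-frame TCP mm -> tool shifts cm"
    s,R=now();print("t",round(s["clock"],2),"tcp caddy",cad(s["ee_pos"]).round(1),"F",s["contact_force"].round(1),"w",round(s["gripper_width"],2),"yaw needed",np.degrees(np.arctan2(R[:2,1]@-Y*-1,R[:2,1]@X)).round(1))
    for w in wps:
        W=np.r_[C+w[0]*X+w[1]*Y,w[2]]; print(w,((W-s["ee_pos"])@R/10).round(2).tolist())
def arc(f,th0,th1,n,dz0,dz1,lead,half):
    "outward coordinate of TCP from hinge, TCP z"
    th=np.linspace(th0,th1,n);k=np.linspace(0,1,n)
    return [(70*np.cos(t)+2.5*np.sin(t)+half-lead, 12+70*np.sin(t)-(dz0+(dz1-dz0)*a)+14) for t,a in zip(th,k)]
E
python3 - <<'E'
from h import *
rows([(-175,0,200)])
E
```

```text
t 0.1 tcp caddy [-477.6 -506.9  244.8] F [-0.  -0.  -0.2] w 1.0 yaw needed -75.2
(-175, 0, 200) [4.53, -41.26, -42.22]
```

Call:
step_arm(rows=[{"hand": -1,"xyz": [2,-28,-28],"yaw": -68},{"hand": -1,"xyz": [2,-28,-28],"yaw": -68},{"hand": -1,"xyz": [2,-28,-28],"yaw": -68},{"hand": -1,"xyz": [2,-28,-28],"yaw": -68},{"hand": -1,"xyz": [2,-28,-28],"yaw": -68},{"hand": -1,"xyz": [2,-28,-28],"yaw": -68},{"hand": -1,"xyz": [2,-28,-28],"yaw": -68},{"hand": -1,"xyz": [2,-28,-28],"yaw": -68}], grip_force=40)

```text
clock: 0.9
ee_pos: [365.4, -131.8, 225.2]
tool_rot: [0.509, 0.491, 0.509, -0.49]
contact_force: [1.0, 0.3, 0.3]
gripper_width: 0.002
```

```bash
python3 - <<'E'
from h import *
rows([(-175,0,200)])
E
```

```text
t 0.9 tcp caddy [-278.  -162.8  225.2] F [1.  0.3 0.3] w 0.0 yaw needed -6.8
(-175, 0, 200) [2.52, 8.29, -17.39]
```

Call:
step_arm(rows=[{"hand": -1,"xyz": [2.5,8.3,-17.4],"yaw": -6.8},{"hand": -1,"xyz": [2.5,8.3,-17.4],"yaw": -6.8},{"hand": -1,"xyz": [2.5,8.3,-17.4],"yaw": -6.8},{"hand": -1,"xyz": [2.5,8.3,-17.4],"yaw": -6.8},{"hand": -1,"xyz": [2.5,8.3,-17.4],"yaw": -6.8},{"hand": -1,"xyz": [2.5,8.3,-17.4],"yaw": -6.8}])

```text
clock: 1.5
ee_pos: [442.4, 43.3, 199.9]
tool_rot: [0.536, 0.46, 0.537, -0.461]
contact_force: [-0.5, 0.1, -0.5]
gripper_width: 0.002
```

```bash
python3 - <<'E'
from h import *
r=np.radians
w=[(-175,0,34)]+[(-70-u,0,z) for u,z in arc('f',r(24),r(90),9,21,8,3,14.5)]
rows(w)
im,d,P=cloud("scene"); cv2.imwrite("pics/s1.png",cv2.resize(im[130:330,200:440],None,fx=2.5,fy=2.5))
E
```

```text
t 1.5 tcp caddy [-174.6   -1.9  199.9] F [-0.5  0.1 -0.5] w 0.0 yaw needed -0.2
(-175, 0, 34) [16.59, -0.02, -0.19]
(np.float64(-146.46502364267155), 0, np.float64(33.47156501530601)) [16.64, 2.83, -0.21]
(np.float64(-142.03498380906714), 0, np.float64(43.97801611409281)) [15.59, 3.27, -0.21]
(np.float64(-136.3520377128276), 0, np.float64(53.711363383112854)) [14.61, 3.84, -0.21]
(np.float64(-129.53380657570227), 0, np.float64(62.50378652352842)) [13.73, 4.52, -0.21]
(np.float64(-121.72140887091547), 0, np.float64(70.20693975617968)) [12.96, 5.3, -0.22]
(np.float64(-113.07653956218269), 0, np.float64(76.69502216775568)) [12.31, 6.16, -0.22]
(np.float64(-103.77812346644508), 0, np.float64(81.86738144077351)) [11.79, 7.09, -0.22]
(np.float64(-94.01861200643172), 0, np.float64(85.65059707737691)) [11.41, 8.07, -0.23]
(np.float64(-84.0), 0, np.float64(88.0)) [11.18, 9.07, -0.23]
```

View pics/s1.png

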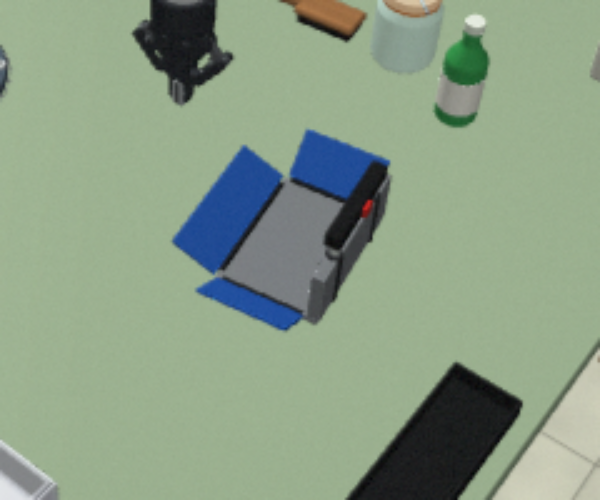

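The closed gripper (about 180,95 in the crop) is in front of the front panel, and the button shows at (367,208). Going down and following the arc.

Call:
step_arm(rows=[{"hand": -1,"xyz": [8,0,-0.2]},{"hand": -1,"xyz": [13,0,-0.2]},{"hand": -1,"xyz": [16.5,0,-0.2]},{"hand": -1,"xyz": [16.6,1.5,-0.2]},{"hand": -1,"xyz": [16.6,2.8,-0.2]},{"hand": -1,"xyz": [15.6,3.3,-0.2]},{"hand": -1,"xyz": [14.6,3.8,-0.2]}])

```text
invalid input
```

```bash
python3 - <<'E'
from h import *
r=np.radians
rows([(-70-u,0,z) for u,z in arc('f',r(24),r(90),9,21,8,3,14.5)])
def ang():
    for n in("scene","top"):
        im,d,P=cloud(n);hsv=cv2.cvtColor(im,cv2.COLOR_BGR2HSV);m=cv2.inRange(hsv,(95,120,50),(125,255,255))>0
        q=P[m&(d>0)];c=np.c_[(q[:,:2]-C)@X,(q[:,:2]-C)@Y,q[:,2]]
        for nm,u,s in(("front",-c[:,0]-70,(np.abs(c[:,1])<97)),("left",c[:,1]-100,np.abs(c[:,0]+6)<58),("right",-c[:,1]-100,np.abs(c[:,0]+6)<58)):
            k=s&(u>-15)&(u<90)&(c[:,2]>14)&(c[:,2]<90)
            rr=np.hypot(u,c[:,2]-12);k&=(rr>30)&(rr<75)
            print(n,nm,k.sum(),np.degrees(np.median(np.arctan2(c[k,2]-12,u[k]))).round(1) if k.sum()>5 else None)
ang()
E
cat >> h.py <<'E'
def ang():
    for n in("scene","top"):
        im,d,P=cloud(n);hsv=cv2.cvtColor(im,cv2.COLOR_BGR2HSV);m=cv2.inRange(hsv,(95,120,50),(125,255,255))>0
        q=P[m&(d>0)];c=np.c_[(q[:,:2]-C)@X,(q[:,:2]-C)@Y,q[:,2]]
        for nm,u,s in(("front",-c[:,0]-70,(np.abs(c[:,1])<97)),("left",c[:,1]-100,np.abs(c[:,0]+6)<58),("right",-c[:,1]-100,np.abs(c[:,0]+6)<58)):
            k=s&(u>-15)&(u<90)&(c[:,2]>14)&(c[:,2]<90)
            rr=np.hypot(u,c[:,2]-12);k&=(rr>30)&(rr<75)
            print(n,nm,k.sum(),np.degrees(np.median(np.arctan2(c[k,2]-12,u[k]))).round(1) if k.sum()>5 else None)
E
```

```text
t 1.55 tcp caddy [-174.8   -2.7  200.1] F [-1.4  0.1  0.3] w 0.0 yaw needed -0.3
(np.float64(-146.46502364267155), 0, np.float64(33.47156501530601)) [16.66, 2.85, -0.29]
(np.float64(-142.03498380906714), 0, np.float64(43.97801611409281)) [15.6, 3.29, -0.29]
(np.float64(-136.3520377128276), 0, np.float64(53.711363383112854)) [14.63, 3.86, -0.29]
(np.float64(-129.53380657570227), 0, np.float64(62.50378652352842)) [13.75, 4.54, -0.3]
(np.float64(-121.72140887091547), 0, np.float64(70.20693975617968)) [12.98, 5.32, -0.3]
(np.float64(-113.07653956218269), 0, np.float64(76.69502216775568)) [12.33, 6.18, -0.31]
(np.float64(-103.77812346644508), 0, np.float64(81.86738144077351)) [11.81, 7.11, -0.31]
(np.float64(-94.01861200643172), 0, np.float64(85.65059707737691)) [11.43, 8.09, -0.32]
(np.float64(-84.0), 0, np.float64(88.0)) [11.2, 9.09, -0.33]
scene front 594 30.0
scene left 385 46.0
scene right 219 41.2
top front 30 26.2
top left 430 47.7
top right 450 36.0
```

Call:
step_arm(rows=[{"hand": -1,"xyz": [8,0,-0.2],"yaw": 0},{"hand": -1,"xyz": [13,0,-0.2],"yaw": 0},{"hand": -1,"xyz": [16.5,0,-0.2],"yaw": 0},{"hand": -1,"xyz": [16.6,1.5,-0.2],"yaw": 0},{"hand": -1,"xyz": [16.6,2.8,-0.2],"yaw": 0},{"hand": -1,"xyz": [15.6,3.3,-0.2],"yaw": 0},{"hand": -1,"xyz": [14.6,3.8,-0.2],"yaw": 0}])

```text
clock: 2.35
ee_pos: [479.7, 49.4, 54.7]
tool_rot: [0.536, 0.461, 0.536, -0.462]
contact_force: [-0.7, 0.0, -0.5]
gripper_width: -0.001
```

```bash
python3 - <<'E'
from h import *
r=np.radians
rows([(-70-u,0,z) for u,z in arc('f',r(24),r(90),9,21,8,3,14.5)])
ang()
E
```

```text
t 2.35 tcp caddy [-136.7   -1.7   54.7] F [-0.7  0.  -0.5] w -0.0 yaw needed -0.5
(np.float64(-146.46502364267155), 0, np.float64(33.47156501530601)) [2.12, -0.97, -0.17]
(np.float64(-142.03498380906714), 0, np.float64(43.97801611409281)) [1.07, -0.53, -0.17]
(np.float64(-136.3520377128276), 0, np.float64(53.711363383112854)) [0.1, 0.04, -0.18]
(np.float64(-129.53380657570227), 0, np.float64(62.50378652352842)) [-0.78, 0.72, -0.18]
(np.float64(-121.72140887091547), 0, np.float64(70.20693975617968)) [-1.56, 1.5, -0.19]
(np.float64(-113.07653956218269), 0, np.float64(76.69502216775568)) [-2.21, 2.36, -0.19]
(np.float64(-103.77812346644508), 0, np.float64(81.86738144077351)) [-2.72, 3.29, -0.2]
(np.float64(-94.01861200643172), 0, np.float64(85.65059707737691)) [-3.1, 4.27, -0.21]
(np.float64(-84.0), 0, np.float64(88.0)) [-3.34, 5.27, -0.22]
scene front 533 47.8
scene left 386 45.8
scene right 215 41.2
top front 56 46.7
top left 429 48.1
top right 460 36.3
```

Call:
step_arm(rows=[{"hand": -1,"xyz": [-0.8,0.7,-0.2],"yaw": 0},{"hand": -1,"xyz": [-1.6,1.5,-0.2],"yaw": 0},{"hand": -1,"xyz": [-2.2,2.4,-0.2],"yaw": 0},{"hand": -1,"xyz": [-2.7,3.3,-0.2],"yaw": 0},{"hand": -1,"xyz": [-3.1,4.2,-0.2],"yaw": 0},{"hand": -1,"xyz": [-3.3,4.8,-0.2],"yaw": 0},{"hand": -1,"xyz": [-3.3,5.2,-0.2],"yaw": 0}])

```text
clock: 3.15
ee_pos: [531.6, 60.2, 87.5]
tool_rot: [0.536, 0.461, 0.536, -0.461]
contact_force: [-9.4, -1.7, 6.7]
gripper_width: 0.003
```

```bash
python3 - <<'E'
from h import *
r=np.radians
rows([])
ang()
E
```

```text
t 3.15 tcp caddy [-83.8   0.8  87.5] F [-9.4 -1.7  6.7] w 0.0 yaw needed -0.4
scene front 209 93.0
scene left 382 45.7
scene right 215 41.3
top front 31 87.3
top left 424 47.9
top right 454 35.9
```

```bash
python3 - <<'E'
from h import *
r=np.radians
rows([(-105,0,95),(-90,-30,130),(-6,-195,130),(-6,-195,38)]+[(-6,-100-u,z) for u,z in arc('f',r(33),r(90),9,25,8,3,11)])
E
```

```text
t 3.25 tcp caddy [-84.3   0.9  87.3] F [-3.  -1.   4.4] w 0.0 yaw needed -0.4
(-105, 0, 95) [-0.77, -2.07, 0.1]
(-90, -30, 130) [-4.27, -0.55, 3.09]
(-6, -195, 130) [-4.28, 7.95, 19.54]
(-6, -195, 38) [4.92, 7.96, 19.54]
(-6, np.float64(-168.06853734371725), np.float64(39.1247324510519)) [4.81, 7.94, 16.84]
(-6, np.float64(-163.13596265202727), np.float64(48.237012985122824)) [3.9, 7.94, 16.35]
(-6, np.float64(-157.35185846089513), np.float64(56.65257566049799)) [3.06, 7.94, 15.77]
(-6, np.float64(-150.80555549222518), np.float64(64.27426792141307)) [2.3, 7.93, 15.12]
(-6, np.float64(-143.5981559998275), np.float64(71.01719788633758)) [1.62, 7.93, 14.4]
(-6, np.float64(-135.8409723284375), np.float64(76.81004543311624)) [1.04, 7.92, 13.62]
(-6, np.float64(-127.6538077862964), np.float64(81.59616367947281)) [0.56, 7.91, 12.8]
(-6, np.float64(-119.1631063817989), np.float64(85.33445384741769)) [0.19, 7.91, 11.95]
(-6, np.float64(-110.5), np.float64(88.0)) [-0.08, 7.9, 11.09]
```

Call:
step_arm(rows=[{"hand": -1,"xyz": [-0.5,-2.1,0],"yaw": 0},{"hand": -1,"xyz": [-4.3,-1,3],"yaw": 0},{"hand": -1,"xyz": [-4.3,1.5,7],"yaw": 0},{"hand": -1,"xyz": [-4.3,4,11],"yaw": 0},{"hand": -1,"xyz": [-4.3,6.5,15],"yaw": 0},{"hand": -1,"xyz": [-4.3,8,19],"yaw": 0},{"hand": -1,"xyz": [0,8,19.5],"yaw": 0},{"hand": -1,"xyz": [4.3,8,19.5],"yaw": 0}])

```text
clock: 4.05
ee_pos: [640.4, -122.5, 43.6]
tool_rot: [0.537, 0.462, 0.535, -0.461]
contact_force: [0.4, 0.3, -0.3]
gripper_width: 0.001
```

```bash
python3 - <<'E'
from h import *
r=np.radians
rows([(-6,-100-u,z) for u,z in arc('f',r(33),r(90),9,25,8,3,11)])
ang()
E
```

```text
t 4.05 tcp caddy [  -4.9 -196.7   43.6] F [ 0.4  0.3 -0.3] w 0.0 yaw needed -0.5
(-6, np.float64(-168.06853734371725), np.float64(39.1247324510519)) [0.44, -0.13, -2.86]
(-6, np.float64(-163.13596265202727), np.float64(48.237012985122824)) [-0.47, -0.14, -3.35]
(-6, np.float64(-157.35185846089513), np.float64(56.65257566049799)) [-1.31, -0.14, -3.93]
(-6, np.float64(-150.80555549222518), np.float64(64.27426792141307)) [-2.08, -0.14, -4.58]
(-6, np.float64(-143.5981559998275), np.float64(71.01719788633758)) [-2.75, -0.15, -5.3]
(-6, np.float64(-135.8409723284375), np.float64(76.81004543311624)) [-3.33, -0.15, -6.08]
(-6, np.float64(-127.6538077862964), np.float64(81.59616367947281)) [-3.81, -0.16, -6.9]
(-6, np.float64(-119.1631063817989), np.float64(85.33445384741769)) [-4.19, -0.16, -7.74]
(-6, np.float64(-110.5), np.float64(88.0)) [-4.45, -0.17, -8.61]
scene front 0 None
scene left 383 46.0
scene right 38 40.9
top front 234 87.2
top left 428 48.3
top right 63 35.5
```

Call:
step_arm(rows=[{"hand": -1,"xyz": [0.4,-0.1,-1.5],"yaw": 0},{"hand": -1,"xyz": [0.4,-0.1,-2.8],"yaw": 0},{"hand": -1,"xyz": [-0.5,-0.1,-3.35],"yaw": 0},{"hand": -1,"xyz": [-1.3,-0.1,-3.9],"yaw": 0},{"hand": -1,"xyz": [-2.1,-0.1,-4.6],"yaw": 0},{"hand": -1,"xyz": [-2.75,-0.1,-5.3],"yaw": 0}])

```text
clock: 4.75
ee_pos: [630.7, -67.3, 73.4]
tool_rot: [0.537, 0.461, 0.536, -0.461]
contact_force: [0.4, -1.5, -1.4]
gripper_width: 0.004
```

```bash
python3 - <<'E'
from h import *
r=np.radians
rows([(-6,-100-u,z) for u,z in arc('f',r(33),r(90),9,25,8,3,11)])
ang()
E
```

```text
t 4.75 tcp caddy [  -5.9 -140.6   73.4] F [ 0.4 -1.5 -1.4] w 0.0 yaw needed -0.3
(-6, np.float64(-168.06853734371725), np.float64(39.1247324510519)) [3.42, 0.0, 2.74]
(-6, np.float64(-163.13596265202727), np.float64(48.237012985122824)) [2.51, 0.0, 2.25]
(-6, np.float64(-157.35185846089513), np.float64(56.65257566049799)) [1.67, -0.0, 1.67]
(-6, np.float64(-150.80555549222518), np.float64(64.27426792141307)) [0.91, -0.0, 1.02]
(-6, np.float64(-143.5981559998275), np.float64(71.01719788633758)) [0.23, -0.01, 0.3]
(-6, np.float64(-135.8409723284375), np.float64(76.81004543311624)) [-0.35, -0.01, -0.48]
(-6, np.float64(-127.6538077862964), np.float64(81.59616367947281)) [-0.82, -0.02, -1.3]
(-6, np.float64(-119.1631063817989), np.float64(85.33445384741769)) [-1.2, -0.02, -2.15]
(-6, np.float64(-110.5), np.float64(88.0)) [-1.47, -0.03, -3.01]
scene front 1 None
scene left 287 46.5
scene right 92 68.0
top front 152 87.2
top left 430 47.7
top right 0 None
```

Call:
step_arm(rows=[{"hand": -1,"xyz": [-0.35,0,-0.5],"yaw": 0},{"hand": -1,"xyz": [-0.8,0,-1.3],"yaw": 0},{"hand": -1,"xyz": [-1.2,0,-2.1],"yaw": 0},{"hand": -1,"xyz": [-1.4,0,-2.7],"yaw": 0},{"hand": -1,"xyz": [-1.4,0,-3.0],"yaw": 0}])

```text
clock: 5.35
ee_pos: [626.2, -38.7, 86.3]
tool_rot: [0.537, 0.461, 0.536, -0.461]
contact_force: [0.7, -16.1, 2.5]
gripper_width: 0.001
```

```bash
python3 - <<'E'
from h import *
r=np.radians
rows([(-6,-135,95),(-60,-135,200),(-90,0,200),(-60,150,200),(-6,190,130),(-6,190,50)])
ang()
E
```

```text
t 5.35 tcp caddy [  -5.9 -111.7   86.3] F [  0.7 -16.1   2.5] w 0.0 yaw needed -0.3
(-6, -135, 95) [-0.86, 0.0, 2.33]
(-60, -135, 200) [-11.37, -5.39, 2.38]
(-90, 0, 200) [-11.39, -8.47, -11.1]
(-60, 150, 200) [-11.41, -5.55, -26.12]
(-6, 190, 130) [-4.41, -0.18, -30.16]
(-6, 190, 50) [3.59, -0.18, -30.17]
scene front 29 93.1
scene left 351 46.7
scene right 280 91.7
top front 115 87.1
top left 432 48.1
top right 0 None
```

Call:
step_arm(rows=[{"hand": -1,"xyz": [-0.5,0,2.4],"yaw": 0},{"hand": -1,"xyz": [-5.4,-1,2.4],"yaw": 0},{"hand": -1,"xyz": [-10,-3,2.4],"yaw": 0},{"hand": -1,"xyz": [-11.4,-4,-2],"yaw": 0},{"hand": -1,"xyz": [-11.4,-4,-7],"yaw": 0},{"hand": -1,"xyz": [-11.4,-4,-12],"yaw": 0},{"hand": -1,"xyz": [-11.4,-4,-17],"yaw": 0},{"hand": -1,"xyz": [-11.4,-4,-22],"yaw": 0}])

```text
clock: 6.25
ee_pos: [552.7, 174.8, 200.0]
tool_rot: [0.536, 0.461, 0.536, -0.461]
contact_force: [1.0, 0.3, -0.3]
gripper_width: -0.004
```

```bash
python3 - <<'E'
from h import *
r=np.radians
rows([(-6,195,130),(-6,195,50)]+[(-6,100+u,z) for u,z in arc('f',r(42),r(90),8,25,8,3,11)])
E
```

```text
t 6.25 tcp caddy [-45.1 110.7 200. ] F [ 1.   0.3 -0.3] w -0.0 yaw needed -0.4
(-6, 195, 130) [7.0, 3.85, -8.45]
(-6, 195, 50) [15.0, 3.85, -8.45]
(-6, np.float64(161.69296429931472), np.float64(47.839142445120075)) [15.21, 3.87, -5.12]
(-6, np.float64(155.9383894807889), np.float64(56.14357404882419)) [14.38, 3.87, -4.55]
(-6, np.float64(149.4980010002435), np.float64(63.69385705926251)) [13.63, 3.88, -3.9]
(-6, np.float64(142.46393600405565), np.float64(70.41671951603306)) [12.96, 3.88, -3.2]
(-6, np.float64(134.93682486229335), np.float64(76.25072665906731)) [12.37, 3.89, -2.45]
(-6, np.float64(127.024351535817), np.float64(81.14715982335785)) [11.88, 3.89, -1.65]
(-6, np.float64(118.83971303367169), np.float64(85.07071341535719)) [11.49, 3.9, -0.84]
(-6, np.float64(110.5), np.float64(88.0)) [11.2, 3.9, -0.0]
```

Call:
step_arm(rows=[{"hand": -1,"xyz": [2,2,-5],"yaw": 0},{"hand": -1,"xyz": [4,3.85,-8.5],"yaw": 0},{"hand": -1,"xyz": [8.5,3.85,-8.5],"yaw": 0},{"hand": -1,"xyz": [13,3.85,-8.5],"yaw": 0},{"hand": -1,"xyz": [15.2,3.9,-7],"yaw": 0},{"hand": -1,"xyz": [15.2,3.9,-5.1],"yaw": 0},{"hand": -1,"xyz": [14.4,3.9,-4.5],"yaw": 0},{"hand": -1,"xyz": [13.6,3.9,-3.9],"yaw": 0}])

```text
clock: 7.05
ee_pos: [587.0, 216.6, 66.0]
tool_rot: [0.536, 0.462, 0.536, -0.461]
contact_force: [0.3, 1.5, -0.2]
gripper_width: 0.001
```

```bash
python3 - <<'E'
from h import *
r=np.radians
rows([(-6,100+u,z) for u,z in arc('f',r(42),r(90),8,25,8,3,11)])
ang()
E
```

```text
t 7.05 tcp caddy [ -4.6 146.6  66. ] F [ 0.3  1.5 -0.2] w 0.0 yaw needed -0.4
(-6, np.float64(161.69296429931472), np.float64(47.839142445120075)) [1.81, -0.15, -1.5]
(-6, np.float64(155.9383894807889), np.float64(56.14357404882419)) [0.98, -0.15, -0.93]
(-6, np.float64(149.4980010002435), np.float64(63.69385705926251)) [0.23, -0.14, -0.28]
(-6, np.float64(142.46393600405565), np.float64(70.41671951603306)) [-0.45, -0.13, 0.42]
(-6, np.float64(134.93682486229335), np.float64(76.25072665906731)) [-1.03, -0.13, 1.17]
(-6, np.float64(127.024351535817), np.float64(81.14715982335785)) [-1.52, -0.12, 1.96]
(-6, np.float64(118.83971303367169), np.float64(85.07071341535719)) [-1.91, -0.11, 2.78]
(-6, np.float64(110.5), np.float64(88.0)) [-2.2, -0.11, 3.61]
scene front 253 92.7
scene left 376 63.0
scene right 353 91.3
top front 245 87.2
top left 0 None
top right 63 90.2
```

Call:
step_arm(rows=[{"hand": -1,"xyz": [-0.45,0,0.4],"yaw": 0},{"hand": -1,"xyz": [-1,0,1.2],"yaw": 0},{"hand": -1,"xyz": [-1.5,0,2],"yaw": 0},{"hand": -1,"xyz": [-1.9,0,2.8],"yaw": 0},{"hand": -1,"xyz": [-2.1,0,3.4],"yaw": 0},{"hand": -1,"xyz": [-2.1,0,3.6],"yaw": 0}])

```text
clock: 7.75
ee_pos: [591.2, 184.1, 84.8]
tool_rot: [0.534, 0.463, 0.537, -0.46]
contact_force: [-3.1, 31.8, -2.9]
gripper_width: 0.001
```

```bash
python3 - <<'E'
from h import *
rows([(-6,135,95),(-6,135,220),(68,0,220)])
ang()
E
```

```text
t 7.75 tcp caddy [ -5.5 113.9  84.8] F [-3.1 31.8 -2.9] w 0.0 yaw needed -0.5
(-6, 135, 95) [-1.01, -0.07, -2.12]
(-6, 135, 220) [-13.51, -0.05, -2.19]
(68, 0, 220) [-13.58, 7.46, 11.25]
scene front 257 92.8
scene left 280 88.5
scene right 356 91.3
top front 207 87.3
top left 0 None
top right 64 90.0
```

Call:
step_arm(rows=[{"hand": -1,"xyz": [-0.5,0,-2.2],"yaw": -0.4},{"hand": 1,"xyz": [-5,0,-3.5],"yaw": -0.4},{"hand": 1,"xyz": [-10,0,-4],"yaw": -0.4},{"hand": 1,"xyz": [-13.5,0,-4],"yaw": -0.4},{"hand": 1,"xyz": [-13.5,0,-4],"yaw": -0.4}])

```text
clock: 8.35
ee_pos: [587.5, 221.5, 225.5]
tool_rot: [0.54, 0.462, 0.536, -0.456]
contact_force: [-0.9, -0.7, -0.4]
gripper_width: 0.682
```

```bash
python3 - <<'E'
from h import *
ang()
for n in("top","scene"):
    im,d,P=cloud(n);hsv=cv2.cvtColor(im,cv2.COLOR_BGR2HSV);c=np.stack([(P[...,:2]-C)@X,(P[...,:2]-C)@Y,P[...,2]],-1)
    near=(abs(c[...,0]-65)<35)&(abs(c[...,1])<90)&(d>0)
    b=near&(c[...,2]>128)&(c[...,2]<145)&(hsv[...,2]<70); q=c[b]
    if n=="top": cv2.imwrite("pics/t2.png",cv2.resize(im[90:260,170:350],None,fx=3,fy=3,interpolation=cv2.INTER_CUBIC))
    print(n,b.sum(),np.percentile(q,[3,50,97],axis=0).round(1).tolist(), cv2.minAreaRect(q[:,:2].astype(np.float32)))
    r=near&(cv2.inRange(hsv,(0,120,60),(10,255,255))>0); print("red",r.sum(),np.median(c[r],0) if r.any() else 0)
rows([(65,0,200),(65,0,121)])
E
```

```text
scene front 263 92.9
scene left 282 88.7
scene right 356 91.3
top front 247 87.2
top left 66 91.4
top right 64 90.1
top 391 [[52.9, -65.4, 129.3], [62.7, -1.6, 135.3], [73.8, 63.2, 140.5]] ((63.40663146972656, -0.8271408081054688), (23.385387420654297, 137.23655700683594), 0.4603014290332794)
red 11 [ 78.51949122  -0.57176186 133.31466767]
scene 275 [[56.8, -66.7, 129.3], [67.8, -5.0, 138.2], [77.0, 63.8, 142.8]] ((66.81034088134766, -0.102508544921875), (22.842451095581055, 138.34719848632812), 0.5897550582885742)
red 22 [ 79.67858182   1.52803359 131.90792704]
t 8.55 tcp caddy [ -6.  150.9 218.3] F [-0.2  0.2 -0.5] w 0.99 yaw needed 0.0
(65, 0, 200) [1.82, 7.1, 15.09]
(65, 0, 121) [9.72, 7.12, 15.08]
```

View pics/t2.png

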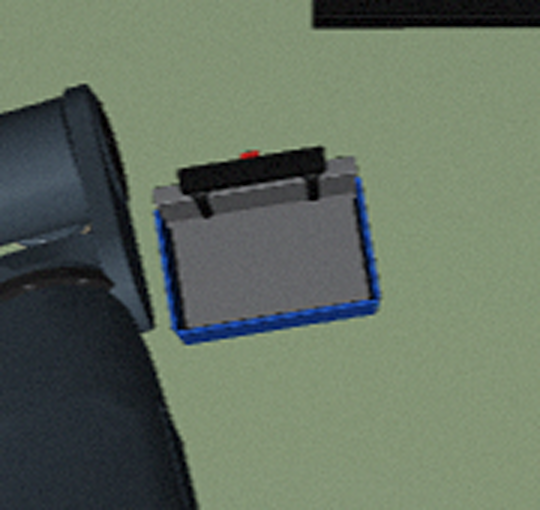

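The three panels make a closed box in the picture, and the bar spans (180,185)–(325,155) with the red button at (250,155). The bar centre agrees with my estimate, so I'm going over it and down.

Call:
step_arm(rows=[{"hand": 1,"xyz": [0.5,2.3,5],"yaw": 0},{"hand": 1,"xyz": [1,4.7,9],"yaw": 0},{"hand": 1,"xyz": [1.8,7.1,13],"yaw": 0},{"hand": 1,"xyz": [1.8,7.1,15.1],"yaw": 0},{"hand": 1,"xyz": [4.5,7.1,15.1],"yaw": 0},{"hand": 1,"xyz": [7.5,7.1,15.1],"yaw": 0},{"hand": 1,"xyz": [9.6,7.1,15.1],"yaw": 0},{"hand": 1,"xyz": [9.6,7.1,15.1],"yaw": 0}])

```text
clock: 9.35
ee_pos: [677.0, 82.6, 118.9]
tool_rot: [0.536, 0.457, 0.54, -0.461]
contact_force: [-0.9, -0.1, 0.4]
gripper_width: 0.997
```

```bash
python3 - <<'E'
from h import *
rows([(65,0,121)])
im,d,P=cloud("scene"); cv2.imwrite("pics/s2.png",cv2.resize(im[150:300,240:440],None,fx=3,fy=3,interpolation=cv2.INTER_CUBIC))
E
```

```text
t 9.35 tcp caddy [ 63.3   0.3 118.9] F [-0.9 -0.1  0.4] w 1.0 yaw needed 0.0
(65, 0, 121) [-0.21, 0.17, 0.02]
```

View pics/s2.png

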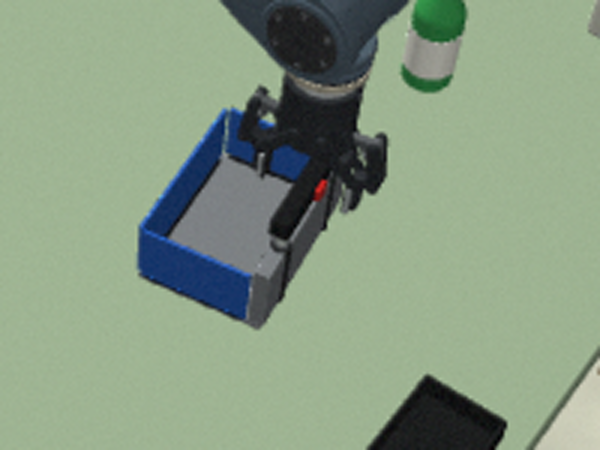

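Open fingers straddle the bar at the button (320,188 in the crop). Closing.

Call:
step_arm(rows=[{"hand": 0,"xyz": [-0.2,0.2,0],"yaw": 0},{"hand": -0.3,"xyz": [-0.2,0.2,0],"yaw": 0},{"hand": -1,"xyz": [-0.2,0.2,0],"yaw": 0},{"hand": -1,"xyz": [-0.2,0.2,0],"yaw": 0},{"hand": -1,"xyz": [-0.2,0.2,0],"yaw": 0},{"hand": -1,"xyz": [-0.2,0.2,0],"yaw": 0},{"hand": -1,"xyz": [-0.2,0.2,0],"yaw": 0},{"hand": -1,"xyz": [-0.2,0.2,0],"yaw": 0}], grip_force=60)

```text
clock: 10.2
ee_pos: [679.2, 83.1, 126.8]
tool_rot: [0.537, 0.458, 0.539, -0.46]
contact_force: [-17.2, -2.8, 15.4]
gripper_width: 0.243
```

```bash
python3 - <<'E'
from h import *
rows([(65,0,121)]); print(now()[0]["gripper_width"]*85)
E
```

```text
t 10.2 tcp caddy [ 65.6   0.4 126.8] F [-17.2  -2.8  15.4] w 0.24 yaw needed 0.0
(65, 0, 121) [0.58, -0.06, 0.04]
20.665248411464464
```

Call:
step_arm(rows=[{"hand": -1,"xyz": [-0.3,-0.1,0],"yaw": 0},{"hand": -1,"xyz": [-0.8,-0.1,0],"yaw": 0},{"hand": -1,"xyz": [-1.4,-0.1,0],"yaw": 0},{"hand": -1,"xyz": [-2,-0.1,0],"yaw": 0},{"hand": -1,"xyz": [-2.6,-0.1,0],"yaw": 0},{"hand": -1,"xyz": [-3.2,-0.1,0],"yaw": 0},{"hand": -1,"xyz": [-3.8,-0.1,0],"yaw": 0},{"hand": -1,"xyz": [-4.4,-0.1,0],"yaw": 0}])

```text
clock: 11.0
ee_pos: [679.0, 83.1, 169.3]
tool_rot: [0.537, 0.458, 0.539, -0.46]
contact_force: [-7.0, -1.8, -3.9]
gripper_width: 0.246
```

```bash
cat >> h.py <<'E'
def bar(f=None):
    for n in("top","scene"):
        im,d,P=cloud(n);hsv=cv2.cvtColor(im,cv2.COLOR_BGR2HSV);c=np.stack([(P[...,:2]-C)@X,(P[...,:2]-C)@Y,P[...,2]],-1)
        b=(abs(c[...,0]-65)<14)&(abs(c[...,1])>48)&(abs(c[...,1])<70)&(d>0)&(c[...,2]>110)&(hsv[...,2]<75)
        for s in(-1,1):
            k=b&(c[...,1]*s>0); print(n,s,"bar end top z",k.sum(),np.percentile(c[k,2],[50,90,97]).round(1) if k.any() else None)
        if f and n=="scene": cv2.imwrite(f,cv2.resize(im[130:300,240:440],None,fx=3,fy=3,interpolation=cv2.INTER_CUBIC))
E
python3 - <<'E'
from h import *
rows([]);bar()
E
```

```text
t 11.0 tcp caddy [ 65.4   0.4 169.3] F [-7.  -1.8 -3.9] w 0.25 yaw needed 0.0
top -1 bar end top z 126 [465.8 473.2 475.7]
top 1 bar end top z 61 [474.5 479.2 481. ]
scene -1 bar end top z 355 [418.4 459.9 469.7]
scene 1 bar end top z 17 [469.8 476.  478.3]
```

Call:
step_arm(rows=[{"hand": -1,"xyz": [-0.5,0,0],"yaw": 0},{"hand": -1,"xyz": [-1,0,0],"yaw": 0},{"hand": -1,"xyz": [-1.4,0,0],"yaw": 0},{"hand": -1,"xyz": [-1.8,0,0],"yaw": 0},{"hand": -1,"xyz": [-2.2,0,0],"yaw": 0},{"hand": -1,"xyz": [-2.8,0,0],"yaw": 0},{"hand": -1,"xyz": [-3.4,0,0],"yaw": 0},{"hand": -1,"xyz": [-4,0,0],"yaw": 0}])

```text
clock: 11.9
ee_pos: [679.1, 83.1, 209.0]
tool_rot: [0.537, 0.458, 0.539, -0.46]
contact_force: [-5.2, -1.5, -5.5]
gripper_width: 0.241
```

Call:
step_arm(rows=[{"hand": -1,"xyz": [-0.5,0,0],"yaw": 0},{"hand": -1,"xyz": [-1,0,0],"yaw": 0},{"hand": -1,"xyz": [-1.5,0,0],"yaw": 0},{"hand": -1,"xyz": [-2,0,0],"yaw": 0},{"hand": -1,"xyz": [-2.5,0,0],"yaw": 0},{"hand": -1,"xyz": [-2.5,0,0],"yaw": 0}])

```text
clock: 12.5
ee_pos: [679.1, 83.1, 234.7]
tool_rot: [0.537, 0.458, 0.539, -0.46]
contact_force: [-8.4, -2.6, -1.8]
gripper_width: 0.246
```

```bash
sed -i 's/(c\[...,2\]>110)/(c[...,2]>110)\&(c[...,2]<275)/' h.py
python3 - <<'E'
from h import *
rows([]);bar("pics/s3.png")
E
```

```text
t 12.5 tcp caddy [ 65.5   0.4 234.7] F [-8.4 -2.6 -1.8] w 0.25 yaw needed 0.0
top -1 bar end top z 30 [240.8 244.8 247.4]
top 1 bar end top z 0 None
scene -1 bar end top z 118 [234.6 247.4 248.3]
scene 1 bar end top z 36 [130.2 188.7 240.7]
```

View pics/s3.png

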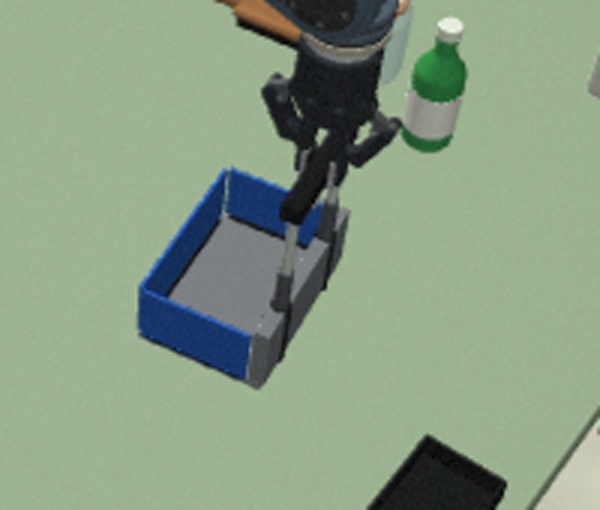

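The bar (310,185) is up with both tube sections showing. About 10 mm remains, so I'm creeping up to the rigid stop.

Call:
step_arm(rows=[{"hand": -1,"xyz": [-0.2,0,0],"yaw": 0},{"hand": -1,"xyz": [-0.4,0,0],"yaw": 0},{"hand": -1,"xyz": [-0.6,0,0],"yaw": 0},{"hand": -1,"xyz": [-0.8,0,0],"yaw": 0},{"hand": -1,"xyz": [-0.8,0,0],"yaw": 0},{"hand": -1,"xyz": [-0.8,0,0],"yaw": 0}])

```text
clock: 13.2
ee_pos: [679.1, 83.1, 242.2]
tool_rot: [0.537, 0.458, 0.539, -0.46]
contact_force: [-7.5, -1.5, -2.6]
gripper_width: 0.244
```

Call:
step_arm(rows=[{"hand": -1,"xyz": [-0.1,0,0],"yaw": 0},{"hand": -1,"xyz": [-0.2,0,0],"yaw": 0},{"hand": -1,"xyz": [-0.3,0,0],"yaw": 0},{"hand": -1,"xyz": [-0.3,0,0],"yaw": 0}])

```text
clock: 13.6
ee_pos: [679.1, 83.1, 245.0]
tool_rot: [0.537, 0.458, 0.539, -0.46]
contact_force: [-8.0, -1.4, -3.3]
gripper_width: 0.245
```

Call:
step_arm(rows=[{"hand": -1,"xyz": [-0.1,0,0],"yaw": 0},{"hand": -1,"xyz": [-0.2,0,0],"yaw": 0},{"hand": -1,"xyz": [-0.2,0,0],"yaw": 0},{"hand": -1,"xyz": [-0.2,0,0],"yaw": 0}])

```text
clock: 14.0
ee_pos: [679.1, 83.1, 247.0]
tool_rot: [0.537, 0.458, 0.539, -0.46]
contact_force: [-6.9, -1.1, -3.4]
gripper_width: 0.242
```

Call:
step_arm(rows=[{"hand": -1,"xyz": [-0.1,0,0],"yaw": 0},{"hand": -1,"xyz": [-0.2,0,0],"yaw": 0},{"hand": -1,"xyz": [-0.2,0,0],"yaw": 0},{"hand": -1,"xyz": [-0.2,0,0],"yaw": 0}])

```text
clock: 14.4
ee_pos: [679.0, 83.1, 247.3]
tool_rot: [0.536, 0.458, 0.539, -0.46]
contact_force: [-5.8, -1.1, -23.1]
gripper_width: 0.245
```

```bash
python3 - <<'E'
from h import *
rows([]);bar()
E
```

```text
t 14.4 tcp caddy [ 65.4   0.4 247.3] F [ -5.8  -1.1 -23.1] w 0.24 yaw needed 0.0
top -1 bar end top z 34 [255.  258.5 259.3]
top 1 bar end top z 0 None
scene -1 bar end top z 134 [245.7 259.1 261.4]
scene 1 bar end top z 52 [136.7 155.5 250.5]
```

Call:
step_arm(rows=[{"hand": -1,"xyz": [0.08,0,0],"yaw": 0},{"hand": -1,"xyz": [0.08,0,0],"yaw": 0},{"hand": -1,"xyz": [0.08,0,0],"yaw": 0},{"hand": -1,"xyz": [0.08,0,0],"yaw": 0}])

```text
clock: 14.9
ee_pos: [679.1, 83.1, 247.3]
tool_rot: [0.537, 0.458, 0.539, -0.46]
contact_force: [-6.4, -1.4, -19.2]
gripper_width: 0.245
```

```bash
python3 - <<'E'
from h import *
rows([]);bar("pics/s4.png");ang()
E
```

```text
t 14.9 tcp caddy [ 65.4   0.4 247.3] F [ -6.4  -1.4 -19.2] w 0.24 yaw needed 0.0
top -1 bar end top z 35 [253.7 258.2 258.9]
top 1 bar end top z 0 None
scene -1 bar end top z 132 [243.8 259.1 261.3]
scene 1 bar end top z 49 [134.  151.8 249.1]
scene front 254 92.8
scene left 245 88.5
scene right 348 91.2
top front 63 87.3
top left 0 None
top right 63 90.1
```

View pics/s4.png

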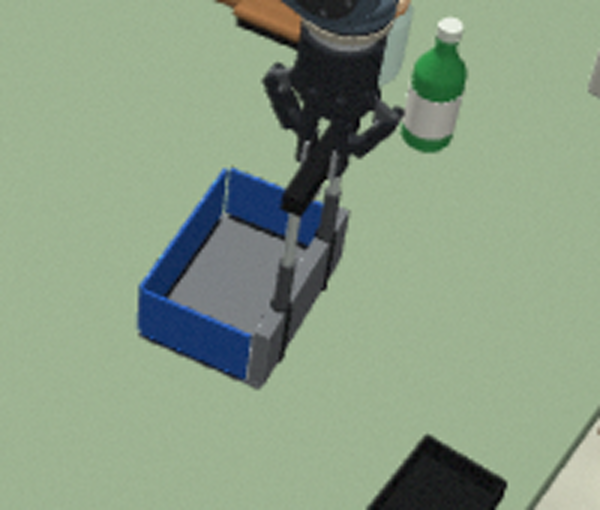

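The panels are upright, and the bar (310,180) is held at the top with both the dark and silver tube sections out. It is steady against the rigid stop, so I'm handing in.

```bash
python3 -c "
from workcell import manip
print(manip.job_done())"
```

```text
the job is handed in; nothing more can be done
None
```

I put the caddy up and handed the job in at about 15 s, with the gripper still holding the handle fully extended. The hand-in reports no verdict.

- **Panels:** I raised the front, right and left panels with shut fingers, following each edge's arc to its stop. At the end the cameras put them at about 87–93°, 90–91° and 88.5°. The two views disagree by about 5° on the front panel, but both are within the 7° limit. The left panel's angle is from one camera only, as the arm hid it from the other. It took about 32 N of finger force at its stop, the most of the three.
- **Button:** I gripped the bar across its middle at 60 N. The fingers closed to about 21 mm, the width of the bar alone, so the button was fully in. The tool rose about 6 mm while gripping, but the handle was still down.
- **Handle:** I drew the bar up about 120 mm until the rigid stop resisted with 23 N, then eased slightly. The last pull was a steady 19 N, and the measured bar-top height (about 259 mm, expected 256) agrees within a few mm.
- **Other items:** I did not touch the other things on the counter, and saw no contact with them. I did not measure their positions again at the end.
- **Refused call:** one move call was refused because I had left out the yaw value. Nothing moved, and I sent it again.

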